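Open the safety-capped cleaner bottle in the caddy

ROBOT

A 6-joint arm with a two-finger parallel gripper is mounted at the origin on the work surface. World frame = base frame: x ahead of the robot, y to its left, z up, the work surface at z = 0. Lengths are in m, angles in rad, forces in N, time in s.
With the tool pointing down it reaches from about 0.25 to 0.725 m from the base axis. Payload 4 kg.
Tool frame: the origin (TCP) lies at the very end of the fingers, on their centre line; the grasp point (between the pads) lies 19 mm behind it; z points along the fingers, y is the line along which they close (so a half turn about z gives the same grasp; the last joint's range is limited). The gripper opens to 85 mm and grips with 20 to 120 N. Pads are 22 mm wide; open, the fingers measure 114 mm over their backs; the gripper's body (76 mm by 85 mm) begins 54 mm behind the grasp point. The pads swing forward as they close: fully open they stand 13 mm farther back than shut.
Start: joints at [-1.161, 0.241, 0.005, 1.335, 0, 1.571], TCP at [0.199, -0.459, 0.231] pointing down, gripper open.
Joint ranges: [-2.72, 2.72], [-1.05, 1.87], [-1.09, 1.28], [-1.99, 2.15], [-1.42, 1.44], [-3.14, 3.14]. Speed limits (rad/s): [2.79, 2.79, 3.14, 3.14, 3.14, 3.14].

INTERFACE

Orientations are given as a unit quaternion [x, y, z, w].
In Python, from workcell import bot, vision, workorder, boxes_of gives the robot as it stands.
- The arm moves only by the tool send_rows, never from a script. Its argument "motion" is text: rows parted by semicolons, each of 5 numbers parted by spaces: the closure, from -1 (fully open) to 1 (shut), so that 0 is half open, then the shift along the tool's x, y, z in cm, then the turn about the tool's z in rad. In form: claw x y z twist; .... A call has 1 to 5 rows; each row is the pose to reach, as a shift and turn from the pose commanded when the call began, along the tool's axes at that moment; what a row does not reach only later rows make up. A row lasts 1/10 s, in which the tool goes at most 50 mm and 8.59 degrees, less where a joint would pass 70% of its speed; a pose out of reach is approached as far as the arm can. A call with a gripper value outside its range is refused whole. The fingers move at their own pace and stop on an object; the grip force is fixed at half the most. Time passes only in rows, so rows that repeat a pose let the fingers close. It gives the time, the measured TCP pose, the force, the opening and the grip force at its end, in the units of the state.
- bot.get_obs(): the state, without advancing time (a new reading comes with each control period).
- vision.camera(name): name is "scene" or "top" or "wrist"; returns the picture (480x640x3 uint8, red, green, blue); there is no depth.
- vision.camera_model(name): a dict with "fov_y" (degrees; the focal length in pixels is half the picture's height over the tangent of half this angle, whatever the lens; pixels are square), "cx", "cy" (the principal point, pixels), "world_from_camera" (4x4, takes a point from camera to world coordinates); the wrist camera has in their place "hand_eye" (4x4, takes a point from camera to tool coordinates, whose origin is the TCP and whose axes are the flange's). Camera axes: x right, y down, z forward; pixel columns grow to the right and rows downward; lengths in m; the calibration is good to about 2 mm. A picture is of the moment at which its call begins: read the wrist's pose just before it. camera_model takes no time and is no camera call.
- workorder.job_done(): hands the job in; it is judged then, once.
Trained networks look in the newest picture that a camera, given by its name, has taken for a name from the list of things; names that differ only in an ending like _2 or _b are one class to them, and where a whole thing is asked for, a point or a joint stands for the part that bears it (a point fixed in the world has none). Each returns a list of dicts, best first, with "conf" (0 to 1); they miss things now and then, are a little off and sometimes report something else, mostly with a low value. They report only what shows in the picture. A call takes as long as a camera call. They do not tell look-alikes from the thing itself.
- boxes_of(camera, target): "rect" ([centre column, centre row, width, height] in pixels, round what is visible of it).
The state is a dict: "clock": time; "joint_pos": joint angles; "joint_vel": joint speeds; "tau": joint torques, N m; "eef_pos": TCP position; "tool_rot": TCP orientation; "ft_force": force on the tool from outside, world axes, zero at the start; "ft_torque": the same for the moment, N m; "grip_width": finger opening in m; "grasp_force": force on a finger pad.
Only numpy, scipy, OpenCV 4.12 (cv2) and the standard library are available. Lean on these libraries where they do the work, as an engineer would, in place of code of your own. Each camera call takes 0.05 s, during which the arm holds its last target. There are 200 camera calls.

TASK

We are about to clean the printing calculator: take the flat white cleaner bottle, stand it upright and fully home in the tight bottle well of the grey desk caddy so that it cannot turn, and only then press its push-and-turn safety cap down and, keeping it pressed, twist it a quarter turn anticlockwise until it comes free. Lift the cap clear above the open bottle and finish there, still holding the cap in the gripper, with the bottle left standing home in the well. Leave the other things on the desk and in the caddy where they are.

Things in the scene. Friction and masses are not known exactly. Their poses are not given: they have to be found in the camera images.
- bottle: Flat oblong white plastic bottle, paper label on each broad side, 0.18-0.36 kg, standing loose on the desk in one of three places. Origin: centre of its underside; z up, x its broad way, y its thin way. Body 76 (x) by 42 (y) mm, flat-sided up to 88 mm, then sloping shoulders to 97 mm. Same when turned half round. Easily lifted by its locked cap; the cap leaves little room to grip the body from above.
- bottle_mouth (a point): Middle of the bottle's mouth, on its z axis 122 mm above its origin. Below it: neck 25 mm across with two ledges 32 mm across (underside at 117 mm) that hold the cap's two lugs, a round collar 32 mm across at 97 to 100 mm, shoulders 44 by 33 mm at 97 mm.
- cap: The bottle's push-and-turn safety cap: grey, ribbed, round, 40 mm across, 27 mm high, 0.04 kg. Origin: centre of its lower rim; z up through its closed top. Locked on, it is 106.5 mm above the bottle's origin, its x along the bottle's, with 1 mm and 3 degrees of play, and can carry the bottle. Pressed 3.3 mm down (10 N) its lugs clear the catches. Gripped across its ribs it turns with the gripper.
- cap_top (a point): Middle of the cap's flat top, 27 mm above its rim. How it opens: a spring holds it up; 5 N starts it down, 14 N takes it to its stop 5.5 mm down, rim 1 mm above the collar. Kept at least 4 mm down it turns anticlockwise seen from above; a quarter turn frees it: from 60 to 118 degrees it lifts straight off (aim for 85); a stop ends the turn at about 122. Not pressed it is caught and must not be forced.
- caddy: Grey plastic cleaning caddy, fixed to the desk; its place and yaw vary. Origin on the desk directly below the middle of its bottle well; z up; x the long way of the well; the low open pocket with tin and eraser is on its +y side. Base 88 (x) by 150 mm (y from -27 to 123). Pocket walls 30 mm high.
- slot (a point): Middle of the well's floor, 5 mm above the desk, axes as caddy. With the bottle fully home its origin lies on this point within the well's play and its x along the well's x, either way round. Well inside: 80 (x) by 46 mm (y), walls 4 mm thick up to 45 mm above the desk.
- slot_mouth (a point): Middle of the well's mouth, 50 mm above the desk, at the top of its lip, which flares outwards at about 45 degrees from the wall tops to a mouth some 58 (y) by 92 mm (x).
- glue: Bystander: round white glue bottle, 54 mm across, 114 mm high; origin under its centre. It may stand in any of three places together with the flat bottle and the stamp.
- stamp: Bystander: self-inking stamp, 62 by 44 mm, 78 mm high; origin under its centre.
- tin: Bystander: small round metal tin, 50 mm across, 22 mm high, lying in the caddy's pocket; origin under its centre.
- eraser: Bystander: white eraser, 50 by 20 by 12 mm, lying in the caddy's pocket; origin under its centre.
- stapler: Bystander: black stapler, 130 by 36 mm, 55 mm high, long way along its x; origin under its centre.
- mug: Bystander: white mug, 80 mm across, 92 mm high, handle to its +y; origin under its centre.
There are look-alikes about, which are no part of the job. Several things have the shape of the cap; the one meant has the colours described above.

How it is judged:
On the way, in this order (a step that is already met when the one before it is completed fails the run):
1. the bottle stands upright and fully home in the caddy's well, its cap still locked on (z of bottle in the frame of slot between -0.003 and 0.003 m and horizontal distance between bottle and slot below 0.006 m and angle between bottle's own z axis and vertical below 0.06 rad and distance between bottle and cap below 0.11 m and angle between the x axis of cap and the x axis of bottle, either way round below 0.25 rad), for 0.2 s.
2. the cap, pressed down with the bottle standing in the well, is twisted out of its catches (z of bottle in the frame of slot below 0.006 m and z of cap in the frame of bottle below 0.105 m and distance between bottle and cap below 0.11 m and angle between the x axis of cap and the x axis of bottle, either way round above 0.6 rad), for 0.05 s.
3. the cap comes free and is lifted off the neck by the fingers (z of cap in the frame of bottle above 0.125 m and contact force between cap and the fingers above 1 N and contact force between cap and bottle below 0.3 N), for 0.1 s.
At the end, for the whole second after the job is handed in: The fingers hold the cap still, rim 20 to 178 mm above the bottle's mouth, within 60 mm sideways of its axis, touching neither bottle nor caddy; the bottle, clear of the fingers, rests in the well within 3 mm of fully home and 0.06 rad of upright (z of cap in the frame of bottle between 0.142 and 0.3 m and horizontal distance between cap and bottle below 0.06 m and contact force between cap and the fingers above 1 N and contact force between cap and bottle below 0.1 N and contact force between cap and caddy below 0.1 N and linear speed of cap below 0.03 m/s and z of bottle in the frame of slot between -0.003 and 0.003 m and horizontal distance between bottle and slot below 0.006 m and angle between bottle's own z axis and vertical below 0.06 rad and linear speed of bottle below 0.02 m/s and contact force between bottle and the fingers below 0.3 N); the arm keeps its last pose, push and grip.
It fails at once if a bystander is knocked over or moved more than 30 mm (distance of any of glue, stamp, tin, eraser, stapler, mug from where it was at the start of the episode above 0.03 m or angle between any of glue, stamp, mug's own z axis and vertical above 0.5 rad).
It fails at once if the bottle is tipped over (angle between bottle's own z axis and vertical above 0.6 rad).
It fails at once if the cap comes off while the bottle is not in the well (z of cap in the frame of bottle above 0.12 m and z of bottle in the frame of slot above 0.015 m).
It fails at once if the cap is forced round past its catches without being pressed down (angle between the x axis of cap and the x axis of bottle, either way round between 0.5 and 0.85 rad and z of cap in the frame of bottle above 0.1055 m and distance between cap and bottle below 0.11 m).
It also fails if it takes over 48 s, if anything falls off the work surface, if the arm or the gripper's body presses on something with over 40 N, if the wrist force passes 120 N, or if a joint passes its speed limit or range.

## Working session

There is one attempt and no reset: what is moved stays moved. The work goes in short steps, Python scripts to look and compute and a tool call to move; the robot and the scene stay as the last step left them, time stands still between calls to the robot, and variables do not carry over. Pictures are saved under pics/ and viewed, at most 10 in all, crops included, and the job is handed in when it is done.

Besides the shell and the picture viewer there is one more tool, called after "Call:" by a JSON object that holds its "method" and its "body", one argument or row to a line. send_rows: Moves the arm, as the interface text tells. Its arguments: {"type":"object","properties":{"motion":{"type":"string"}},"required":["motion"]}

```bash
mkdir -p pics; cat > h.py <<'E'
import numpy as np,cv2
from workcell import bot,vision,workorder,boxes_of
from scipy.spatial.transform import Rotation as R
def cam(n):
    m=vision.camera_model(n); 
    if 'world_from_camera' in m: T=np.array(m['world_from_camera'])
    else:
        o=bot.get_obs(); W=np.eye(4); W[:3,:3]=R.from_quat(o['tool_rot']).as_matrix(); W[:3,3]=o['eef_pos']; T=W@np.array(m['hand_eye'])
    return 240/np.tan(np.radians(m['fov_y'])/2),m['cx'],m['cy'],T
def pix(c,u,v,z):
    f,cx,cy,T=c; d=T[:3,:3]@np.array([(u-cx)/f,(v-cy)/f,1]); p=T[:3,3]; return p+d*(z-p[2])/d[2]
def proj(c,P):
    f,cx,cy,T=c; q=np.linalg.inv(T)@np.append(P,1); return np.array([cx+f*q[0]/q[2],cy+f*q[1]/q[2]])
def shot(n,name):
    c=cam(n); im=vision.camera(n); cv2.imwrite('pics/'+name+'.png',im[:,:,::-1]); return c,im
E
python3 - <<'E'
from h import *
for n in ['top','scene']:
    c,im=shot(n,n+'0'); print(n,c[0],c[1:3],c[3].round(3).tolist())
    for t in ['bottle','cap','caddy','glue','stamp','mug','stapler']:
        print(t,[(np.round(b['rect']).tolist(),round(b['conf'],2)) for b in boxes_of(n,t)][:4])
print(vision.camera_model('wrist'))
print(bot.get_obs())
E
```

```text
top 434.9651754870432 (318.83664336700815, 242.6815376639582) [[-0.0, -0.996, 0.089, 0.465], [-0.999, -0.003, -0.033, 0.076], [0.033, -0.089, -0.996, 1.016], [0.0, 0.0, 0.0, 1.0]]
bottle [([147.0, 317.0, 37.0, 66.0], 0.38)]
cap [([406.0, 324.0, 19.0, 17.0], 0.78), ([432.0, 288.0, 21.0, 17.0], 0.54)]
caddy [([249.0, 253.0, 76.0, 68.0], 0.67)]
glue [([477.0, 226.0, 40.0, 22.0], 0.79), ([245.0, 259.0, 24.0, 22.0], 0.74)]
stamp [([404.0, 220.0, 33.0, 32.0], 0.64)]
mug [([348.0, 158.0, 50.0, 44.0], 0.69)]
stapler []
scene 543.22435618423 (326.24853474234516, 233.38788040392146) [[-0.667, 0.629, -0.4, 0.994], [0.745, 0.556, -0.368, 0.469], [-0.009, -0.544, -0.839, 1.001], [0.0, 0.0, 0.0, 1.0]]
bottle [([274.0, 155.0, 40.0, 39.0], 0.7)]
cap [([271.0, 133.0, 21.0, 25.0], 0.64), ([311.0, 147.0, 15.0, 26.0], 0.51)]
caddy [([385.0, 274.0, 86.0, 70.0], 0.69)]
glue [([198.0, 160.0, 32.0, 50.0], 0.62)]
stamp [([243.0, 203.0, 35.0, 41.0], 0.65), ([273.0, 156.0, 44.0, 40.0], 0.47)]
mug [([232.0, 281.0, 56.0, 56.0], 0.68)]
stapler [([519.0, 297.0, 39.0, 63.0], 0.69)]
{'fov_y': 63.511063777260006, 'cx
[... 424 characters left out ...]
_pos': array([-1.16100464e+00,  2.40587024e-01,  5.03941598e-03,  1.33517014e+00,
        4.55420865e-05,  1.57082211e+00]), 'joint_vel': array([ 2.43735089e-04, -9.62348466e-05, -1.01830817e-04, -4.85509010e-04,
        1.00212624e-03,  5.06471749e-04]), 'tau': array([ 1.40303629e-03, -3.72151458e+01,  2.52678841e+01,  9.56266340e-04,
        1.56076508e-04, -1.27511876e-05]), 'eef_pos': array([ 0.19923414, -0.45862479,  0.23132803]), 'tool_rot': array([9.79084804e-01, 2.03452560e-01, 3.02892450e-05, 3.38343409e-05]), 'ft_force': array([-0.04870882, -0.30998477,  0.28841207]), 'ft_torque': array([-0.01067274,  0.0596356 ,  0.01753313]), 'grasp_force': 0.0, 'grip_width': 0.08511252239600066}
```

View pics/top0.png

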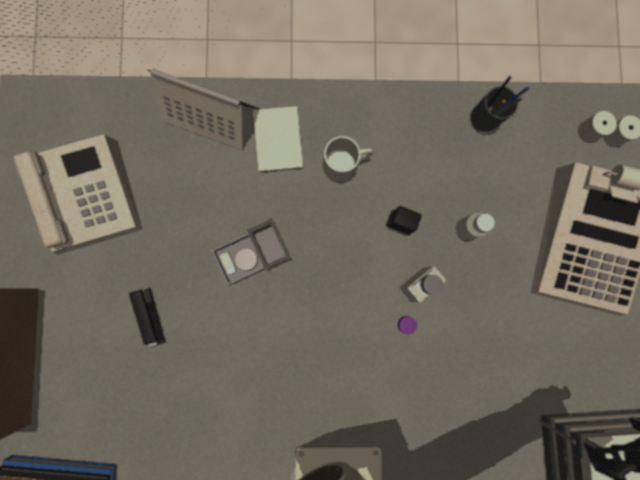

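View pics/scene0.png

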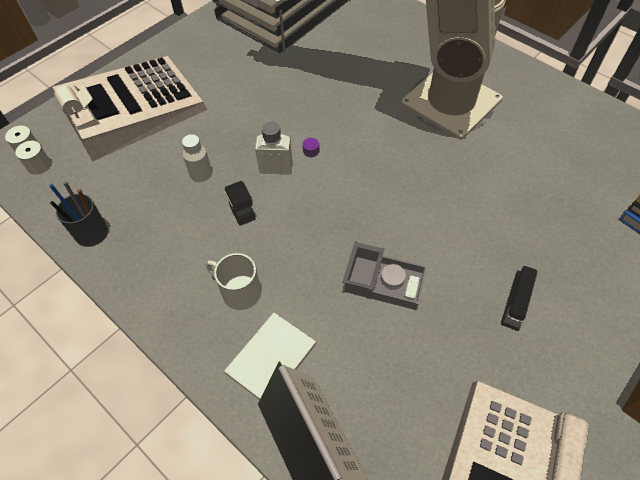

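The top picture shows the bottle with its grey cap at (431,284) and a purple look-alike at (407,325). The caddy's well is at about (270,245), with the pocket to its left holding the tin (245,259) and the eraser. The scene picture agrees, with the grey cap at (271,133).

```bash
python3 - <<'E'
from h import *
c=cam('top'); s=cam('scene')
print('captop',pix(c,431,284,.1335),pix(s,271,127,.1335))
print('well',pix(c,270,245,.05),pix(s,365,266,.05))
print('glue',pix(c,482,224,.1),'stamp',pix(c,404,220,.05),'mug',pix(c,342,155,.08))
a=[pix(c,*p,.05)[:2] for p in[(250,236),(270,222),(291,257),(268,269)]];print(np.round(a,3))
b=[pix(c,*p,.0)[:2] for p in[(216,261),(231,284)]];print(np.round(b,3))
for n,P in [('top',[400,450,255,310]),('top',[205,300,215,290]),('scene',[250,300,115,180]),('scene',[335,435,235,310])]:
    pass
im=cv2.imread('pics/top0.png');im2=cv2.imread('pics/scene0.png')
g=lambda i,u,v:cv2.resize(i[v:v+75,u:u+100],(400,300),interpolation=cv2.INTER_CUBIC)
cv2.imwrite('pics/crops.png',np.vstack([np.hstack([g(im,375,250),g(im,205,215)]),np.hstack([g(im2,225,110),g(im2,335,235)])]))
E
```

```text
captop [ 0.45942325 -0.18186984  0.1335    ] [ 0.45463524 -0.18672228  0.1335    ]
well [0.54531745 0.15262404 0.05      ] [0.54781926 0.16162776 0.05      ]
glue [ 0.58760846 -0.30529228  0.1       ] stamp [ 0.60267445 -0.14814642  0.05      ] mug [ 0.74234509 -0.00607697  0.08      ]
[[0.565 0.197]
 [0.597 0.153]
 [0.519 0.106]
 [0.492 0.157]]
[[0.512 0.281]
 [0.459 0.246]]
```

View pics/crops.png

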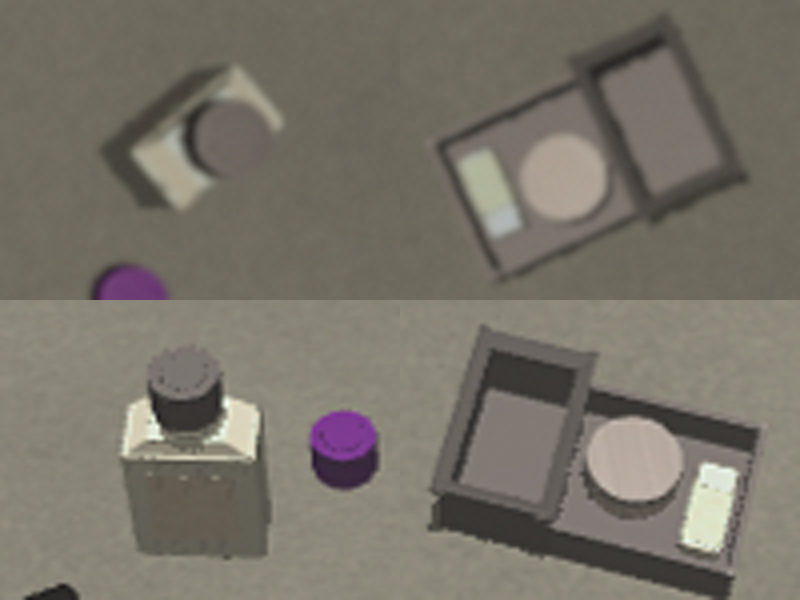

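The crops give a bottle yaw of about -50° and a well yaw of about +25°. I'll go above the bottle, keeping the present tool yaw.

Call:
{"method": "send_rows", "body": {
  "motion": "-1 4.2 -1.8 0 0; -1 8.6 -3.7 0 0; -1 13 -5.6 0 0; -1 17.4 -7.5 0 0; -1 21.8 -9.4 0 0"
}}

```text
clock: 1.3
eef_pos: [0.3627, -0.2841, 0.2316]
tool_rot: [0.979, 0.203, 0.0, 0.0]
ft_force: [0.4, -0.3, -0.3]
grip_width: 0.0855
grasp_force: 0.0
```

Call:
{"method": "send_rows", "body": {
  "motion": "-1 4.2 -1.8 0 0; -1 8.6 -3.7 0 0; -1 12.8 -5.5 0 0; -1 12.8 -5.5 0 0; -1 12.8 -5.5 0 0"
}}

```text
clock: 1.8
eef_pos: [0.4576, -0.1832, 0.2311]
tool_rot: [0.979, 0.205, -0.0, 0.0]
ft_force: [0.0, -0.4, -0.2]
grip_width: 0.0855
grasp_force: 0.0
```

```bash
python3 - <<'E'
from h import *
c,im=shot('wrist','w1'); o=bot.get_obs(); print(o['eef_pos'],o['tool_rot'],o['joint_pos'].round(3),o['clock'])
for t in ['cap','bottle']:
  for b in boxes_of('wrist',t): print(t,np.round(b['rect']),b['conf'],pix(c,*b['rect'][:2],.1335))
E
```

```text
[ 0.45692005 -0.18401197  0.2311378 ] [ 9.79002043e-01  2.03849989e-01 -4.26261521e-04  1.64347394e-05] [-3.830e-01  2.270e-01 -1.400e-02  1.331e+00 -1.000e-03  2.348e+00] 1.85
cap [325. 248.  62.  63.] 0.86 [ 0.4590762  -0.18390745  0.1335    ]
cap [260. 290.  47.  44.] 0.73 [ 0.41607937 -0.15601255  0.1335    ]
cap [17.  4. 26.  8.] 0.69 [0.51836016 0.02620949 0.1335    ]
bottle [326. 227. 108.  84.] 0.98 [ 0.47258267 -0.17885269  0.1335    ]
```

View pics/w1.png

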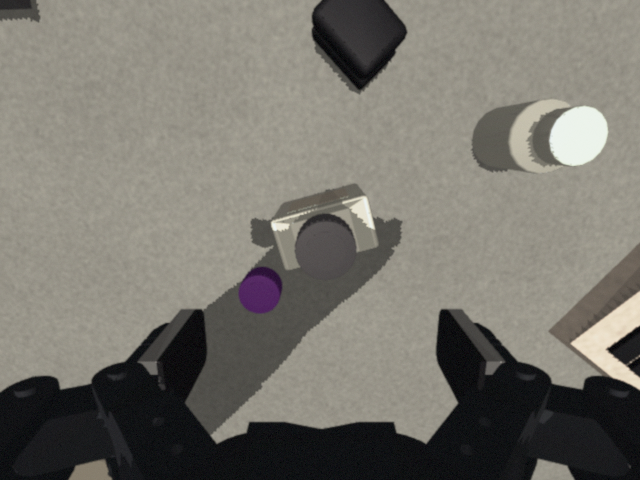

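The wrist picture shows the grey cap at (325,246), centred between the fingers. The body's broad edge runs from (272,222) to (370,195), which gives a yaw of about -51°. Descending to grip the cap.

Call:
{"method": "send_rows", "body": {
  "motion": "-1 0.1 0 4 0; -1 0.1 0 8 0; -1 0.1 0 11 0; -1 0.1 0 12.8 0; -1 0.1 0 12.8 0"
}}

```text
clock: 2.45
eef_pos: [0.4549, -0.1841, 0.1007]
tool_rot: [0.979, 0.202, -0.003, -0.002]
ft_force: [0.7, 0.2, 0.7]
grip_width: 0.0856
grasp_force: 0.0
```

Call:
{"method": "send_rows", "body": {
  "motion": "1 0 0 0 0; 1 0 0 0 0; 1 0 0 0 0; 1 0 0 0 0; 1 0 0 0 0"
}}

```text
clock: 2.95
eef_pos: [0.4595, -0.1846, 0.1049]
tool_rot: [0.979, 0.203, 0.001, 0.001]
ft_force: [0.9, -1.9, 4.8]
grip_width: 0.0383
grasp_force: 59.9
```

Call:
{"method": "send_rows", "body": {
  "motion": "1 0 0 0 0; 1 0 0 0 0; 1 0 0 0 0; 1 0 0 -0.5 0; 1 0 0 -1 0"
}}

```text
clock: 3.45
eef_pos: [0.4569, -0.1829, 0.1127]
tool_rot: [0.979, 0.204, -0.001, -0.001]
ft_force: [0.5, 0.1, -3.6]
grip_width: 0.0386
grasp_force: 60.8
```

Call:
{"method": "send_rows", "body": {
  "motion": "1 0 0 -3 0; 1 0 0 -6 0; 1 0 0 -9 0; 1 2.5 -2.5 -10 -0.12; 1 5 -5 -10 -0.25"
}}

```text
clock: 3.95
eef_pos: [0.485, -0.1176, 0.2153]
tool_rot: [0.946, 0.325, 0.002, 0.0]
ft_force: [1.5, 0.0, -2.9]
grip_width: 0.0386
grasp_force: 61.3
```

```bash
python3 - <<'E'
from h import *
o=bot.get_obs(); x,y=R.from_quat(o['tool_rot']).as_matrix()[:2,0],R.from_quat(o['tool_rot']).as_matrix()[:2,1]
d=np.array([.56,.08])-o['eef_pos'][:2]; print(o['eef_pos'],o['grip_width'],d@x,d@y,np.degrees(np.arctan2(x[1],x[0])))
E
```

```text
[ 0.48504603 -0.11759985  0.2153201 ] 0.03857250015762446 0.1806229342645801 -0.10972253114738312 37.95014605570786
```

Call:
{"method": "send_rows", "body": {
  "motion": "1 3 -1.8 0 -0.14; 1 6 -3.7 0 -0.28; 1 9 -5.5 0 -0.42; 1 12 -7.3 0 -0.56; 1 15 -9.1 0 -0.7"
}}

```text
clock: 4.45
eef_pos: [0.5461, 0.0476, 0.2125]
tool_rot: [0.776, 0.631, -0.001, -0.001]
ft_force: [1.5, -0.6, -4.0]
grip_width: 0.0385
grasp_force: 61.3
```

```bash
python3 - <<'E'
from h import *
o=bot.get_obs(); x,y=R.from_quat(o['tool_rot']).as_matrix()[:2,0],R.from_quat(o['tool_rot']).as_matrix()[:2,1]
d=np.array([.56,.08])-o['eef_pos'][:2]; print(o['eef_pos'],o['grip_width'],d@x,d@y,np.degrees(np.arctan2(x[1],x[0])))
E
```

```text
[0.54608346 0.04756832 0.21248536] 0.03849684674332445 0.03458440549606125 0.007028638021538007 78.2636170101748
```

Call:
{"method": "send_rows", "body": {
  "motion": "1 1.5 0.3 0 -0.14; 1 3 0.5 0 -0.28; 1 3.3 0.7 0 -0.38; 1 3.3 0.7 0 -0.38; 1 3.3 0.7 0 -0.38"
}}

```text
clock: 4.95
eef_pos: [0.5598, 0.0767, 0.2125]
tool_rot: [0.646, 0.764, -0.001, -0.001]
ft_force: [-0.1, -0.4, -2.4]
grip_width: 0.0386
grasp_force: 61.3
```

```bash
python3 - <<'E'
from h import *
c,im=shot('wrist','w2'); o=bot.get_obs(); print(o['eef_pos'],o['tool_rot'],o['grip_width'])
for t in ['caddy','bottle']:
  for b in boxes_of('wrist',t)[:2]: print(t,np.round(b['rect']),b['conf'])
E
```

```text
[0.55986548 0.07648369 0.21279906] [ 6.45675564e-01  7.63611364e-01 -6.20180799e-04 -6.05742378e-04] 0.03885302708628199
caddy [314.  90. 167. 178.] 0.58
caddy [320. 257. 189. 105.] 0.56
bottle [324. 259. 179. 105.] 0.63
bottle [286.   6.  49.  12.] 0.38
```

View pics/w2.png

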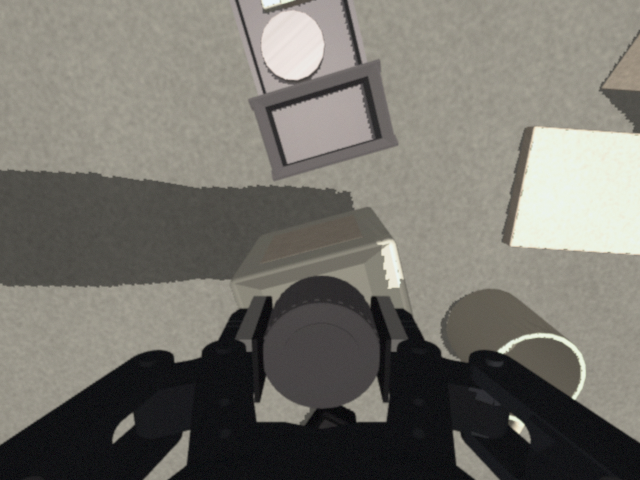

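The well lip's outer corners are at (250,100), (380,62), (397,145) and (276,180). The bottle's top back edge runs from (233,285) to (392,240).

```bash
python3 - <<'E'
from h import *
c=cam('wrist'); o=bot.get_obs(); Rm=R.from_quat(o['tool_rot']).as_matrix(); b=o['eef_pos'][2]-.103
L=np.array([pix(c,*p,.05)[:2] for p in[(250,100),(380,62),(397,145),(276,180)]]); w=L.mean(0)
F=np.array([pix(c,*p,.005)[:2] for p in[(270,118),(365,86),(374,134),(284,165)]]);print('floor',F.round(4).tolist(),F.mean(0))
ang=lambda p,q:np.degrees(np.arctan2(*(q-p)[::-1]))
print('well',w,'sizes',[np.linalg.norm(L[i]-L[i-1]) for i in range(4)],'yaw',ang(L[0],L[1]),ang(L[3],L[2]),'short',ang(L[3],L[0]),ang(L[2],L[1]))
e=[pix(c,*p,b+.092)[:2] for p in[(233,283),(392,240)]]; e2=[pix(c,*p,b)[:2] for p in[(265,240),(368,208)]]
print('bottle yaw',ang(*e),np.linalg.norm(e[1]-e[0]),ang(*e2))
d=w-o['eef_pos'][:2]; print('shift tool xy',d@Rm[:2,0],d@Rm[:2,1],'psi',np.degrees(np.arctan2(Rm[1,0],Rm[0,0])))
E
```

```text
floor [[0.5022, 0.1553], [0.5776, 0.1938], [0.5929, 0.1572], [0.5197, 0.1181]] [0.54811813 0.15609323]
well [0.54960411 0.15723533] sizes [np.float64(0.06109058418330806), np.float64(0.09849623468651696), np.float64(0.059871421607883585), np.float64(0.09666976135606993)] yaw 24.694543288697894 25.406609273345108 short 116.11100313588288 114.38465434862704
bottle yaw 25.383690881249187 0.06872462897766426 27.149196173263405
shift tool xy 0.08157806245699654 0.003095315769898025 psi 99.58253686551315
```

Call:
{"method": "send_rows", "body": {
  "motion": "1 4 0.1 0 0; 1 8.1 0.3 0 0; 1 8.1 0.3 0 0; 1 8.1 0.3 2 0; 1 8.1 0.3 4.5 0"
}}

```text
clock: 5.6
eef_pos: [0.5509, 0.1575, 0.1695]
tool_rot: [0.645, 0.764, 0.002, 0.001]
ft_force: [0.1, -0.6, -3.1]
grip_width: 0.0384
grasp_force: 61.3
```

Call:
{"method": "send_rows", "body": {
  "motion": "1 0 0 0 0; 1 0 0 0 0; 1 0 0 1 0; 1 0 0 2 0; 1 0 0 2 0"
}}

```text
clock: 6.1
eef_pos: [0.5504, 0.1574, 0.1489]
tool_rot: [0.645, 0.764, 0.001, 0.0]
ft_force: [-1.6, 0.2, 7.7]
grip_width: 0.0384
grasp_force: 62.4
```

```bash
python3 - <<'E'
from h import *
o=bot.get_obs(); print(o['eef_pos'],o['ft_force'],o['ft_torque'],o['clock'])
E
```

```text
[0.55035548 0.15737186 0.1489486 ] [-1.5661505   0.15921587  7.74423217] [0.04952868 0.24886847 0.00174931] 6.1
```

Call:
{"method": "send_rows", "body": {
  "motion": "1 0 0 -0.4 0; 1 -0.1 -0.3 -0.4 0; 1 -0.1 -0.3 0 0; 1 -0.1 -0.3 0.5 0; 1 -0.1 -0.3 0.5 0"
}}

```text
clock: 6.6
eef_pos: [0.5463, 0.1555, 0.1418]
tool_rot: [0.645, 0.764, -0.001, -0.001]
ft_force: [0.5, 0.3, -2.7]
grip_width: 0.0384
grasp_force: 61.3
```

```bash
python3 - <<'E'
from h import *
c,im=shot('wrist','w3'); 
o=bot.get_obs(); print(o['eef_pos'],o['ft_force'],o['ft_torque'],o['clock'])
E
```

```text
[0.54656611 0.15550863 0.14216626] [ 0.3680088  0.506086  -3.549398 ] [0.13029747 0.01947306 0.01245927] 6.65
```

It's in, hanging free below the wall tops. Lowering further.

Call:
{"method": "send_rows", "body": {
  "motion": "1 0 0 0.8 0; 1 0 0 1.6 0; 1 0 0 2.2 0; 1 0 0 2.6 0; 1 0 0 2.6 0"
}}

```text
clock: 7.15
eef_pos: [0.5467, 0.1555, 0.1163]
tool_rot: [0.645, 0.764, -0.001, -0.0]
ft_force: [0.1, 0.5, -4.0]
grip_width: 0.0383
grasp_force: 61.3
```

Call:
{"method": "send_rows", "body": {
  "motion": "1 0 0 0.3 0; 1 0 0 0.6 0; 1 0 0 0.7 0; 1 0 0 0.8 0; 1 0 0 0.8 0"
}}

```text
clock: 7.65
eef_pos: [0.5475, 0.1558, 0.1102]
tool_rot: [0.645, 0.764, 0.001, 0.0]
ft_force: [-0.8, 0.9, 1.8]
grip_width: 0.0386
grasp_force: 61.9
```

The bottle rests on the floor at TCP z of about 0.110, as expected (0.105 on the desk plus 5 mm). Pressing the cap in steps.

Call:
{"method": "send_rows", "body": {
  "motion": "1 0 0 0 0; 1 0 0 0.2 0; 1 0 0 0.3 0; 1 0 0 0.4 0; 1 0 0 0.4 0"
}}

```text
clock: 8.15
eef_pos: [0.5477, 0.1561, 0.1071]
tool_rot: [0.645, 0.764, 0.001, 0.0]
ft_force: [-3.2, 1.6, 9.4]
grip_width: 0.0382
grasp_force: 62.6
```

Call:
{"method": "send_rows", "body": {
  "motion": "1 0 0 0.2 0; 1 0 0 0.3 0; 1 0 0 0.4 0; 1 0 0 0.4 0; 1 0 0 0.4 0"
}}

```text
clock: 8.65
eef_pos: [0.5479, 0.1564, 0.1046]
tool_rot: [0.645, 0.764, 0.002, 0.001]
ft_force: [-5.2, 1.2, 16.2]
grip_width: 0.0384
grasp_force: 63.5
```

Call:
{"method": "send_rows", "body": {
  "motion": "1 0 0 0.2 0; 1 0 0 0.3 0; 1 0 0 0.3 0; 1 0 0 0.3 -0.06; 1 0 0 0.3 -0.12"
}}

```text
clock: 9.15
eef_pos: [0.5486, 0.1568, 0.1042]
tool_rot: [0.597, 0.802, 0.003, 0.002]
ft_force: [-9.3, 1.0, 26.3]
grip_width: 0.0387
grasp_force: 64.6
```

Call:
{"method": "send_rows", "body": {
  "motion": "1 0 0 0 -0.1; 1 0 0 0 -0.2; 1 0 0 0 -0.3; 1 0 0 0 -0.4; 1 0 0 0 -0.4"
}}

```text
clock: 9.65
eef_pos: [0.5483, 0.1564, 0.1042]
tool_rot: [0.426, 0.905, 0.002, 0.002]
ft_force: [-8.9, -0.3, 29.1]
grip_width: 0.0386
grasp_force: 64.8
```

Call:
{"method": "send_rows", "body": {
  "motion": "1 0 0 0 -0.12; 1 0 0 0 -0.24; 1 0 0 0 -0.36; 1 0 0 0 -0.48; 1 0 0 0 -0.48"
}}

```text
clock: 10.15
eef_pos: [0.5482, 0.156, 0.1043]
tool_rot: [0.199, 0.98, 0.001, 0.003]
ft_force: [-10.9, -1.1, 28.8]
grip_width: 0.0385
grasp_force: 64.9
```

Call:
{"method": "send_rows", "body": {
  "motion": "1 0 0 0 -0.12; 1 0 0 0 -0.24; 1 0 0 0 -0.36; 1 0 0 0 -0.48; 1 0 0 0 -0.48"
}}

```text
clock: 10.65
eef_pos: [0.5483, 0.1556, 0.1044]
tool_rot: [-0.04, 0.999, 0.0, 0.003]
ft_force: [-11.1, -3.1, 30.5]
grip_width: 0.0387
grasp_force: 64.9
```

```bash
python3 - <<'E'
from h import *
o=bot.get_obs(); print(o['eef_pos'],o['tool_rot'],o['ft_force'],o['ft_torque'],o['clock'],o['joint_pos'])
shot('wrist','w4')
E
```

```text
[0.54827977 0.15559298 0.10441087] [-3.99819652e-02  9.99195680e-01  3.52608693e-04  3.05133617e-03] [-11.05565131  -3.05239277  30.49418212] [-0.5873919   2.12254162  0.0363242 ] 10.65 [ 2.76911763e-01  4.55432777e-01 -2.67648222e-02  1.08250100e+00
 -7.46829557e-04  1.96923859e-01]
```

View pics/w4.png

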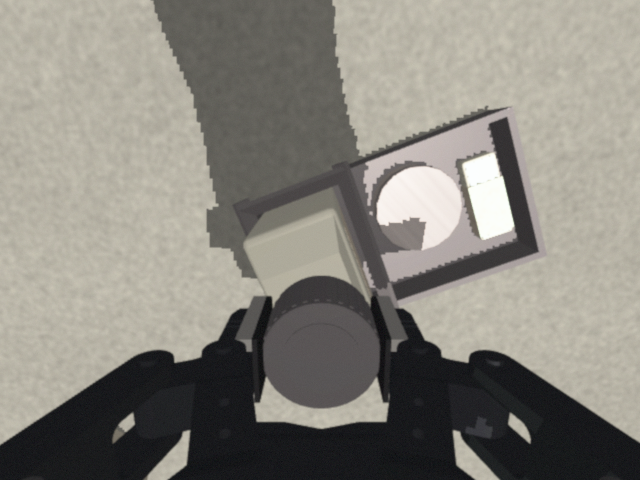

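The bottle (shoulder at about (300,250)) stands square in the well (lip around (300,230)), and the tool has turned 85°. Lifting.

Call:
{"method": "send_rows", "body": {
  "motion": "1 0 0 -0.5 0; 1 0 0 -0.9 0; 1 0 0 -1.3 0; 1 0 0 -1.8 0; 1 0 0 -2.3 0"
}}

```text
clock: 11.2
eef_pos: [0.5468, 0.1552, 0.1209]
tool_rot: [-0.039, 0.999, -0.0, -0.001]
ft_force: [-0.0, -0.7, -1.4]
grip_width: 0.0385
grasp_force: 61.7
```

Call:
{"method": "send_rows", "body": {
  "motion": "1 0 0 -0.8 0; 1 0 0 -1.6 0; 1 0 0 -2.4 0; 1 0 0 -3.2 0; 1 0 0 -4 0"
}}

```text
clock: 11.7
eef_pos: [0.5473, 0.1556, 0.1622]
tool_rot: [-0.039, 0.999, 0.0, 0.0]
ft_force: [0.1, -1.2, -0.8]
grip_width: 0.0385
grasp_force: 61.7
```

Call:
{"method": "send_rows", "body": {
  "motion": "1 0 0 -1 0; 1 0 0 -2 0; 1 0 0 -2 0; 1 0 0 -2 0; 1 0 0 -2 0"
}}

```text
clock: 12.2
eef_pos: [0.5468, 0.1555, 0.1808]
tool_rot: [-0.039, 0.999, -0.0, -0.0]
ft_force: [-0.1, -0.4, -0.5]
grip_width: 0.0381
grasp_force: 61.6
```

```bash
python3 - <<'E'
from h import *
o=bot.get_obs(); print(o['eef_pos'],o['ft_force'],o['grip_width'],o['clock'])
shot('wrist','w5'); shot('scene','s5')
a=cv2.resize(cv2.imread('pics/w5.png'),(400,300));b=cv2.resize(cv2.imread('pics/s5.png')[160:325,280:500],(400,300))
cv2.imwrite('pics/f5.png',np.hstack([a,b]))
E
```

```text
[0.54675974 0.15550838 0.18083081] [-0.14273651 -0.42465965 -0.45243898] 0.03812525643737006 12.2
```

View pics/f5.png

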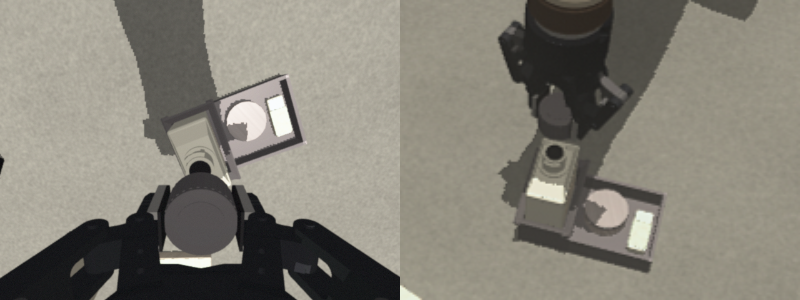

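The cap is in the gripper at (555,110) in the right half, well above the open neck at (555,152), and the bottle stands in the well. Handing in.

```bash
python3 -c "
from h import *
print(workorder.job_done())"
```

```text
the job is handed in; nothing more can be done
None
```

I handed the job in at about 12 s of the 48 s. The bottle stands home in the well, and the gripper holds the freed cap about 5 cm above its open mouth; no verdict came back.

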